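# Hang up the pail of brass knobs

## Robot

A 7-joint arm with a two-finger parallel gripper is mounted at the origin on the work surface. World frame = base frame: x ahead of the robot, y to its left, z up, the work surface at z = 0. Lengths are in m, angles in rad, forces in N, time in s.
With the tool pointing down it reaches from about 0.4 to 0.85 m from the base axis. Payload 10.4 kg.
Tool frame: the origin (TCP) lies on the mounting face of the last link; the fingertips stand r.tips_ahead ahead of it and the grasp point (between the pads) lies 164 mm ahead of it (r.tips_ahead is the distance from the TCP to the fingertips, in m); z points along the fingers, y is the line along which they close (so a half turn about z gives the same grasp; the last joint's range is limited). The gripper opens to 87 mm and grips with 3 to 60 N. Pads are 19 mm wide; open, the fingers measure 117 mm over their backs; the gripper's body (75 mm by 190 mm) begins 51 mm behind the grasp point.
Start: joints at [1.197, 0.332, -0.065, 1.46, 0.022, 1.35, -0.088], TCP at [0.215, -0.587, 0.405] pointing down, gripper open.
Joint ranges: [-2.6, 2.6], [-0.5, 2.12], [-1.47, 1.34], [0.16, 2.42], [-1.27, 4.41], [0.06, 2.06], [-2.6, 2.6]. Speed limits (rad/s): [2.22, 2.22, 2.79, 2.79, 3.14, 3.14, 3.14].

## Interface

Orientations are given as a unit quaternion [x, y, z, w].
In Python, from bench import telemetry, imaging, job, r gives the robot as it stands.
- The arm moves only by the tool move_arm, never from a script. Its argument "steps" is a list of rows, each an object of numbers: "dx", "dy", "dz": the shift along the tool's x, y, z in cm; "spin": the turn about the tool's z in rad. In form: [{"dx": .., "dy": .., "dz": .., "spin": ..}, ...]. A call has 1 to 12 rows; each row shifts and turns the commanded pose from where the row before left it, along the tool's axes as they then stand; what a row does not reach is not made up. A row lasts 1/10 s, in which the tool goes at most 50 mm and 8.59 degrees, less where a joint would pass 70% of its speed; a pose out of reach is approached as far as the arm can. A call with a gripper value outside its range is refused whole. "claw" is the finger opening in cm, from 0 to 8.7, set as the call begins (left out, the last holds). The fingers move at their own pace and stop on an object; "squeeze" is the grip in N (left out, the last holds). Time passes only in rows, so rows that do not move let the fingers close. It gives the time, the measured TCP pose, the force, the opening and the grip force at its end, in the units of the state.
- telemetry.read_state(): the state, without advancing time (a new reading comes with each control period).
- imaging.camera(name): name is "side" or "top"; returns a dict with "img" (384x512x3 uint8, red, green, blue), "camera_matrix" (3x3 intrinsics, pixels), "D" ([k1, k2, p1, p2, k3] as OpenCV has them; the pictures are not rectified), "R" (3x3) and "t" (3): a world point X has camera coordinates R X + t. Camera axes: x right, y down, z forward; pixel columns grow to the right and rows downward; lengths in m; the calibration is good to about 2 mm. A picture is of the moment at which its call begins. There is no depth.
- job.close_job(): hands the job in; it is judged then, once.
The state is a dict: "time": time; "joint_positions": joint angles; "joint_vel": joint speeds; "joint_torque": joint torques, N m; "ee_pos": TCP position; "eef_rot": TCP orientation; "ft_force": force on the tool from outside, world axes, zero at the start; "torque": the same for the moment, N m; "width": finger opening in m; "grip_force": force on a finger pad.
Only numpy, scipy, OpenCV 4.12 (cv2) and the standard library are available. Lean on these libraries where they do the work, as an engineer would, in place of code of your own. Each camera call takes 0.05 s, during which the arm holds its last target. There are 200 camera calls.

## Task

Put this pail of brass knobs away: while it stands on the bench, swing its folded-down bail up until it stands upright, then hang the pail by its bail on the free hook of the rail, and let go so that it hangs still. Spill no knobs and leave everything else where it is.

Things in the scene. Friction and masses are not known exactly. Their poses are not given: they have to be found in the camera images.
- pail: White plastic pail, 115 mm high, 98 mm across at the foot, 117 mm at the top (122 over the rim), wall 3 mm; 0.1 to 0.2 kg plus four 50 g knobs inside. Stands on the bench. Origin: centre of its underside; z up. The bail's ears are on its +y and -y sides; the folded bail sticks out on its -x side, which at the start faces the robot's left (world +y, give or take 40 degrees).
- bail (a joint): Hinge of the pail's bail about the pail's y axis, rad. 0: folded down, level, sticking out on the pail's -x side; pi/2: upright over the pail; 3.14: folded down on the other (+x) side. It starts at 0.05 to 0.4. The pivots are stiff enough (0.03 N m) for the bail to stay where it is left; about 0.5 N at its middle swings it.
- bail_top (a point): Middle of the bail's black grip sleeve, 90 mm from the pivot axis. The bail is a half-ellipse bow of 4 mm wire, 133 mm wide at the pivots, 90 mm high; the sleeve, 10 mm thick, covers its middle 80 mm and follows the curve (27 mm beside the middle it is 82 mm from the axis). Folded, it clears the pail's rim by 24 mm; upright, this point is 190 mm above the pail's underside.
- bail_pivot (a point): Midpoint of the bail's pivot axis, in the middle of the pail, 100 mm above its underside; turns with the pail.
- hook_free: The empty hook of the rail, of 8 mm round steel, 245 mm above the bench. Origin: its root, at the rail's front face; its -x axis points out towards the robot's side, z up, y along the rail. The shank runs out along -x, falling by 5 mm, to x = -76 mm and then turns up into a tip at x = -91 mm, whose top is 22 mm above the origin.
- hook_free_seat (a point): Top of the shank of the free hook, 60 mm out from the rail's face: the place for the bail; axes as hook_free.
- hook_used: The same hook, 200 mm along the rail, which has the iron ring on it; origin and axes as hook_free. Which of the two is the left one changes.
- ring: Dark iron ring pull, 90 mm outside diameter, 10 mm thick, hanging on the other hook. Origin: its centre. To be left there.
- rack: Hook rail bolted to the bench: a white perforated steel angle, 466 mm long, 36 mm high (227 to 263 mm above the bench), on two posts 271 mm high, 430 mm apart. Origin: on the bench midway between the posts, under the rail's front face; y along the rail. The hooks point to -x and sit at y = +100 and -100 mm. Posts go back 40 mm behind the face, feet 75 mm.
- casket: Closed dark wooden box with brass fittings, 114 x 164 x 81 mm; origin: centre of its underside. Not part of the job.
- offcut: Light wooden batten lying flat, 200 mm (its x) x 46 x 24 mm; origin: centre of its underside. Not part of the job.
- jar: Amber glass jar with a steel lid, 72 mm across, 95 mm high; origin: centre of its underside. Not part of the job.
- knob0: Brass drawer knob, 29 mm across, 29 mm high, one of four lying loose in the pail; origin: centre of its foot.
- knob1: Brass drawer knob, 29 mm across, 29 mm high, one of four lying loose in the pail; origin: centre of its foot.
- knob2: Brass drawer knob, 29 mm across, 29 mm high, one of four lying loose in the pail; origin: centre of its foot.
- knob3: Brass drawer knob, 29 mm across, 29 mm high, one of four lying loose in the pail; origin: centre of its foot.
There are look-alikes about, which are no part of the job. What is meant by the pail is not green, and is the smaller of those in its own colour.

How it is judged:
On the way:
1. the bail stands upright (within 20 degrees) while the pail stands on the bench (value of joint bail between 1.22 and 1.92 rad and height (world z) of pail below 0.008 m and angle between pail's own z axis and vertical below 0.14 rad), for 0.3 s.
At the end, for the whole second after the job is handed in: The pail hangs at rest by its bail on the free hook, between rail and upturned tip, the bail's middle within 30 mm of the hook to either side, the pail off the bench and within 20 degrees of level, all four knobs in it; the iron ring is still on the other hook, within 30 mm of where it was (x of bail_top in the frame of hook_free between -0.09 and -0.01 m and y of bail_top in the frame of hook_free between -0.03 and 0.03 m and z of bail_top in the frame of hook_free between -0.012 and 0.02 m and contact force between pail and hook_free above 1.5 N and height (world z) of pail above 0.025 m and angle between pail's own z axis and vertical below 0.35 rad and linear speed of pail below 0.04 m/s and distance between each of knob0, knob1, knob2, knob3 and pail below 0.12 m and distance of ring from where it was at the start of the episode below 0.03 m); the robot touches nothing.
It fails at once if a knob is spilled from the pail (distance between any of knob0, knob1, knob2, knob3 and pail above 0.13 m).
It fails at once if the box, batten or jar is moved by over 30 mm, or the ring by over 60 mm (distance of any of casket, offcut, jar from where it was at the start of the episode above 0.03 m or distance of ring from where it was at the start of the episode above 0.06 m).
It also fails if it takes over 56 s, if anything falls off the work surface, if the arm or the gripper's body presses on something with over 40 N, if the wrist force passes 120 N, or if a joint passes its speed limit or range.

## Working session

There is one attempt and no reset: what is moved stays moved. The work goes in short steps, Python scripts to look and compute and a tool call to move; the robot and the scene stay as the last step left them, time stands still between calls to the robot, and variables do not carry over. Pictures are saved under pics/ and viewed, at most 10 in all, crops included, and the job is handed in when it is done.

Besides the shell and the picture viewer there is one more tool, called after "Emit:" as a command line: name --argument value ..., lists and objects as JSON in quotes. move_arm: Moves the arm, as the interface text tells. Its arguments: {"type":"object","properties":{"steps":{"type":"array","items":{"type":"object","properties":{"dx":{"type":"number"},"dy":{"type":"number"},"dz":{"type":"number"},"spin":{"type":"number"}}}},"claw":{"type":"number"},"squeeze":{"type":"number"}},"required":["steps"]}

```bash
mkdir -p pics; ls; cat > h.py <<'E'
import numpy as np, cv2
from bench import telemetry, imaging, job, r
def cam(n):
    return imaging.camera(n)
def save(c,f,crop=None,s=1):
    im=c["img"][:,:,::-1]
    if crop: im=im[crop[1]:crop[3],crop[0]:crop[2]]
    cv2.imwrite("pics/"+f,cv2.resize(im,None,fx=s,fy=s,interpolation=cv2.INTER_CUBIC))
def ray(c,uv):
    K,D,R,t=[np.array(c[k],float) for k in("camera_matrix","D","R","t")]
    p=cv2.undistortPoints(np.array(uv,float).reshape(-1,1,2),K,D).reshape(-1,2)
    d=np.c_[p,np.ones(len(p))]@R
    return -R.T@t,d/np.linalg.norm(d,axis=1)[:,None]
def onz(c,uv,z):
    o,d=ray(c,uv); return o+d*((z-o[2])/d[:,2])[:,None]
def tri(c1,u1,c2,u2):
    o1,d1=ray(c1,u1);o2,d2=ray(c2,u2);out=[]
    for a,b in zip(d1,d2):
        s=np.linalg.lstsq(np.c_[a,-b],o2-o1,rcond=None)[0]
        p,q=o1+s[0]*a,o2+s[1]*b; out.append(np.r_[(p+q)/2,np.linalg.norm(p-q)])
    return np.array(out)
def proj(c,X):
    return cv2.projectPoints(np.array(X,float).reshape(-1,1,3),cv2.Rodrigues(np.array(c["R"],float))[0],np.array(c["t"],float),np.array(c["camera_matrix"],float),np.array(c["D"],float))[0].reshape(-1,2)
E
python3 - <<'E'
from h import *
import pickle
cs={n:cam(n) for n in("side","top")}
pickle.dump(cs,open("c0.pkl","wb"))
a=np.vstack([cs["side"]["img"],cs["top"]["img"]])
for n in cs: save(cs[n],n+"0.png",None,1.5); print(n,-np.array(cs[n]["R"]).T@cs[n]["t"],cs[n]["R"][2])
s=telemetry.read_state();print(s,r.tips_ahead)
E
```

```text
pics
side [ 0.42255667 -0.95268168  1.28652275] [ 0.06078534  0.6221813  -0.78050981]
top [ 0.34773917 -0.02950419  1.14337965] [ 0.15787161  0.00176803 -0.98745806]
{'time': 0.1, 'joint_positions': array([ 1.197379  ,  0.33278568, -0.06471991,  1.46084088,  0.02156351,
        1.34988635, -0.08850906]), 'joint_vel': array([ 1.09200393e-03, -2.63250485e-03,  3.65989690e-04, -9.14088958e-04,
       -1.05817891e-03,  3.69166772e-05, -1.93298151e-03]), 'joint_torque': array([ 1.42712401e-03, -6.24547148e+01,  2.47092394e-02, -3.90719461e+01,
       -6.14312128e-02,  3.65193968e-02,  4.49815775e-05]), 'ee_pos': array([ 0.21477489, -0.58681875,  0.40405561]), 'eef_rot': array([ 9.84653320e-01,  1.74520664e-01, -1.13359212e-04, -6.02949161e-04]), 'ft_force': array([-0.12369395,  0.41463774,  0.24169031]), 'torque': array([-0.022895  , -0.01239486,  0.01187676]), 'grip_force': 0.0, 'width': 0.08692333917709025} 0.1822
```

View pics/side0.png

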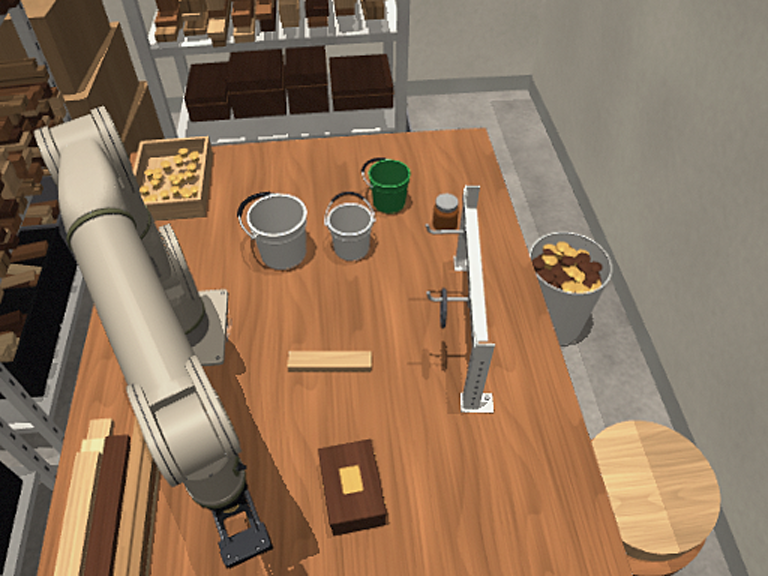

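View pics/top0.png

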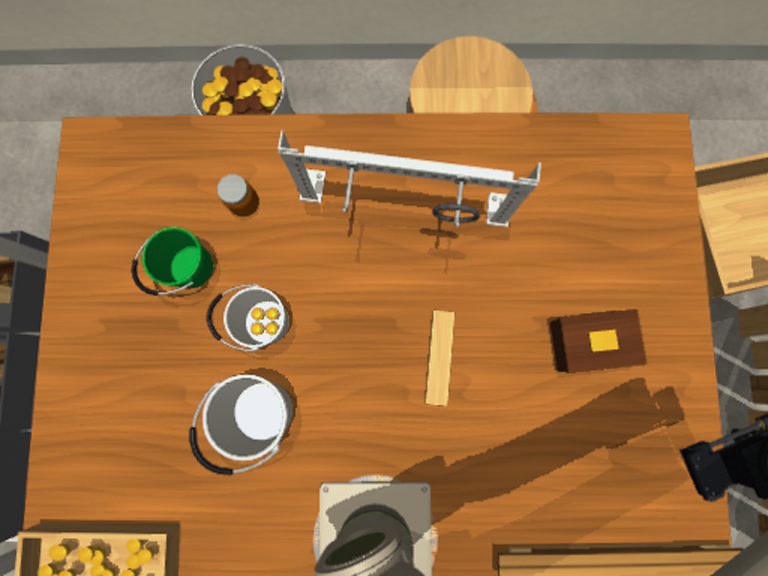

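The side and top views each show three pails. In the 1.5x top view they are: the green one at (172,258), the large white one at (248,420) and the small white one at (255,318). The small white one fits: it is not green, it is the smaller white one, and it holds four knobs. The free hook is the left one at (350,187); the ring hangs on the right one at (457,213). I'll confirm both with enlarged crops.

```bash
python3 - <<'E'
from h import *
import pickle
cs=pickle.load(open("c0.pkl","rb"))
T,S=cs["top"],cs["side"]
def crop(c,x,y): return cv2.resize(np.ascontiguousarray(c["img"][y:y+60,x:x+80,::-1]),(400,300),interpolation=cv2.INTER_CUBIC)
a=np.vstack([np.hstack([crop(T,130,182),crop(S,195,120)]),np.hstack([crop(T,195,95),crop(S,255,120)])])
cv2.imwrite("pics/crop0.png",a)
E
```

```text
(no output)
```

View pics/crop0.png

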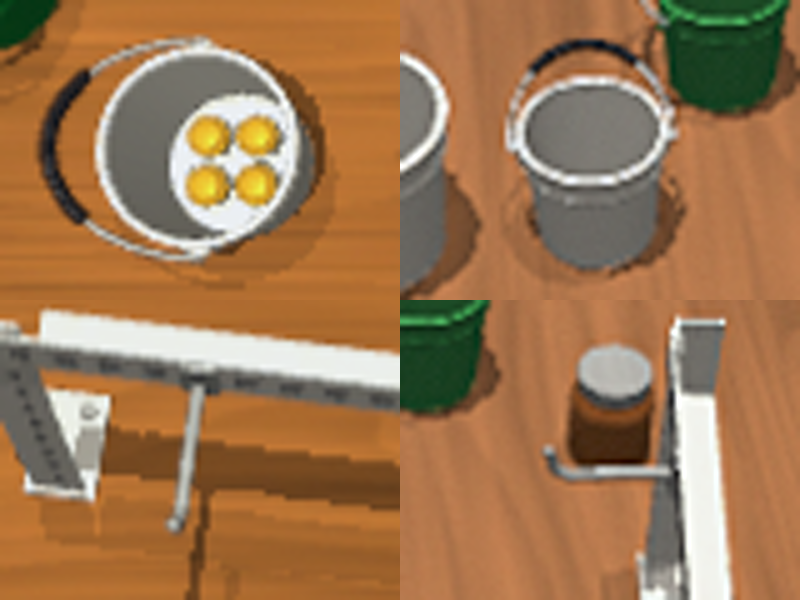

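The top-left crop confirms a white pail with four knobs, rim centred at about (170,212) px, with the bail sticking out to the left and its sleeve at (140,212). The bottom crops show the empty hook, its tip at top (230,140) and side (285,150).

```bash
cat > m.py <<'E'
from h import *
import pickle
np.set_printoptions(precision=4,suppress=True)
cs=pickle.load(open("c0.pkl","rb"));T,S=cs["top"],cs["side"]
t=lambda x,y,ox,oy:((x)/5+ox-.4,(y)/5+oy-.4)
P=lambda x,y:t(x,y,130,182); Q=lambda x,y:t(x-400,y,195,120)
H=lambda x,y:t(x,y-300,195,95); G=lambda x,y:t(x-400,y-300,255,120)
print("rim",onz(T,[P(199,149),P(98,149),P(300,149),P(199,48),P(199,250)],.115))
print("rim side",onz(S,[Q(592,131)],.115))
print("piv",onz(T,[P(205,43),P(203,256)],.1),onz(S,[Q(514,137),Q(671,130)],.1))
print("sleeve",tri(T,[P(49,148),P(87,75),P(83,217)],S,[Q(588,46),Q(640,68),Q(538,70)]))
print("hook tip,root",tri(T,[H(175,521),H(202,385)],S,[G(549,454),G(676,472)]))
print(onz(T,[H(175,521)],.265),onz(T,[H(202,385)],.249),onz(S,[G(549,454)],.265),onz(S,[G(676,472)],.249))
# rail front top edge in top view, full coords at 1.5
print("rail",onz(T,[(304/1.5,147/1.5),(514/1.5,172/1.5)],.263))
# ring hook, jar
print("jar",onz(T,[(232/1.5,189/1.5)],.095), "offcut",onz(T,[(440/1.5,358/1.5)],.024),"green",onz(T,[(172/1.5,258/1.5)],.115))
E
python3 m.py
```

```text
rim [[0.4543 0.2353 0.115 ]
 [0.4546 0.2959 0.115 ]
 [0.4539 0.1748 0.115 ]
 [0.5154 0.2373 0.115 ]
 [0.3943 0.2333 0.115 ]]
rim side [[0.4553 0.2309 0.115 ]]
piv [[0.5209 0.2376 0.1   ]
 [0.3914 0.2346 0.1   ]] [[0.3923 0.246  0.1   ]
 [0.5195 0.2404 0.1   ]]
sleeve [[0.4567 0.3235 0.1215 0.004 ]
 [0.5002 0.3065 0.1089 0.0001]
 [0.4149 0.302  0.1191 0.0022]]
hook tip,root [[0.6293 0.0445 0.2594 0.004 ]
 [0.7153 0.0322 0.243  0.0026]]
[[0.6296 0.0443 0.265 ]] [[0.7115 0.0316 0.249 ]] [[0.6262 0.0382 0.265 ]] [[0.715  0.0272 0.249 ]]
rail [[ 0.7453  0.118   0.263 ]
 [ 0.6954 -0.2572  0.263 ]]
jar [[0.7285 0.2969 0.095 ]] offcut [[ 0.3736 -0.1417  0.024 ]] green [[0.5758 0.4073 0.115 ]]
```

The measurements agree with the sizes given:
- **Pail:** centre about (0.4545, 0.234), rim 121 mm across.
- **Bail:** points to +y, sleeve at z about 0.118, hinge along world x.
- **Free hook:** tip about (0.629, 0.044), root about (0.714, 0.031), with a yaw of about -0.137 rad.

The plan is to grip the sleeve at its middle, swing it up, regrip 27 mm off the middle and hang it.

Emit:
move_arm --steps '[{"spin": 0.117}, {"spin": 0.117}, {"spin": 0.117}, {"dx": 3.2, "dy": -3.7}, {"dx": 3.2, "dy": -3.7}, {"dx": 3.2, "dy": -3.7}, {"dx": 3.2, "dy": -3.7}, {"dx": 3.2, "dy": -3.7}, {"dx": 3.2, "dy": -3.7}, {"dx": 3.2, "dy": -3.7}, {"dx": 3.2, "dy": -3.7}, {"dx": 3.2, "dy": -3.7}]' --claw 2.0 --squeeze 6

```text
$.steps[0]: bad value
```

Emit:
move_arm --steps '[{"dx": 0, "dy": 0, "dz": 0, "spin": 0.117}, {"dx": 0, "dy": 0, "dz": 0, "spin": 0.117}, {"dx": 0, "dy": 0, "dz": 0, "spin": 0.117}, {"dx": 3.2, "dy": -3.7, "dz": 0, "spin": 0}, {"dx": 3.2, "dy": -3.7, "dz": 0, "spin": 0}, {"dx": 3.2, "dy": -3.7, "dz": 0, "spin": 0}, {"dx": 3.2, "dy": -3.7, "dz": 0, "spin": 0}, {"dx": 3.2, "dy": -3.7, "dz": 0, "spin": 0}, {"dx": 3.2, "dy": -3.7, "dz": 0, "spin": 0}, {"dx": 3.2, "dy": -3.7, "dz": 0, "spin": 0}, {"dx": 3.2, "dy": -3.7, "dz": 0, "spin": 0}, {"dx": 3.2, "dy": -3.7, "dz": 0, "spin": 0}]' --claw 2.0 --squeeze 6

```text
time: 1.3
ee_pos: [0.5037, -0.2523, 0.4046]
eef_rot: [1.0, -0.0, -0.0, 0.0]
ft_force: [0.5, -0.5, 0.5]
width: 0.0203
grip_force: 0.0
```

Emit:
move_arm --steps '[{"dx": 0, "dy": -4.8, "dz": 0, "spin": 0}, {"dx": 0, "dy": -4.8, "dz": 0, "spin": 0}, {"dx": -0.4, "dy": -4.8, "dz": 0, "spin": 0}, {"dx": -0.4, "dy": -4.8, "dz": 0, "spin": 0}, {"dx": -0.5, "dy": -4.8, "dz": 0, "spin": 0}, {"dx": -0.5, "dy": -4.8, "dz": 0, "spin": 0}, {"dx": -0.5, "dy": -4.8, "dz": 0, "spin": 0}, {"dx": -0.5, "dy": -4.8, "dz": 0, "spin": 0}, {"dx": -0.5, "dy": -4.8, "dz": 0, "spin": 0}, {"dx": -0.5, "dy": -4.8, "dz": 0, "spin": 0}, {"dx": -0.5, "dy": -4.8, "dz": 0, "spin": 0}, {"dx": -0.5, "dy": -4.8, "dz": 0, "spin": 0}]'

```text
time: 2.5
ee_pos: [0.4545, 0.3236, 0.4046]
eef_rot: [1.0, -0.0, 0.0, 0.0]
ft_force: [1.0, 0.7, 0.6]
width: 0.0199
grip_force: 0.0
```

```bash
python3 - <<'E'
exec(open("m.py").read().split('print("rim"')[0])
# sleeve middle by dark mask in the first top view, on plane z=.119
for n,c,b in(("top",T,(135,190,152,232)),("side",S,(219,126,246,137))):
    im=c["img"][b[1]:b[3],b[0]:b[2]].astype(int); ys,xs=np.where(im.max(2)<70)
    pts=np.c_[xs+b[0],ys+b[1]].astype(float); w=onz(c,pts,.117)
    print(n,len(pts),"x",w[:,0].min(),w[:,0].max(),"y",w[:,1].min(),w[:,1].max())
    m=np.abs(w[:,0]-.457)<.012; print(" mid band y",w[m,1].min(),w[m,1].max(),w[m,1].mean(), pts[m].mean(0))
s=telemetry.read_state();print(s["time"],s["ee_pos"],s["joint_positions"])
E
```

```text
top 89 x 0.4110124658051143 0.5008665354161383 y 0.30317236824462046 0.32917173495853713
 mid band y 0.32055769855689786 0.32917173495853713 0.32522840195457475 [139.2857 210.5238]
side 40 x 0.4112202790704538 0.4941164499853718 y 0.30568451180513534 0.3353109330532301
 mid band y 0.326943653906829 0.3353109330532301 0.3311248566870273 [231.5 128.5]
2.5 [0.4545 0.3236 0.4046] [-0.0462  0.2697 -0.771   1.6097  0.1923  1.3405 -2.415 ]
```

Emit:
move_arm --steps '[{"dx": 0.1, "dy": 0.2, "dz": 3, "spin": 0}, {"dx": 0, "dy": 0, "dz": 3, "spin": 0}, {"dx": 0, "dy": 0, "dz": 1.5, "spin": 0}, {"dx": 0, "dy": 0, "dz": 1, "spin": 0}, {"dx": 0, "dy": 0, "dz": 1, "spin": 0}, {"dx": 0, "dy": 0, "dz": 0.9, "spin": 0}]' --claw 2.6

```text
time: 3.1
ee_pos: [0.4563, 0.32, 0.3009]
eef_rot: [1.0, -0.0, 0.001, -0.0]
ft_force: [-0.3, 0.6, -0.6]
width: 0.026
grip_force: 0.0
```

```bash
python3 - <<'E'
from h import *
cs={n:cam(n) for n in("side","top")}
def crop(c,x,y): return cv2.resize(np.ascontiguousarray(c["img"][y:y+90,x:x+80,::-1]),(400,450),interpolation=cv2.INTER_CUBIC)
cv2.imwrite("pics/g1.png",np.hstack([crop(cs["top"],110,165),crop(cs["side"],195,90)]))
s=telemetry.read_state();print(s["time"],s["ee_pos"],s["ft_force"])
E
```

```text
3.2 [0.4559817  0.31968468 0.30007146] [-0.27370283 -0.09578833 -0.3085702 ]
```

View pics/g1.png

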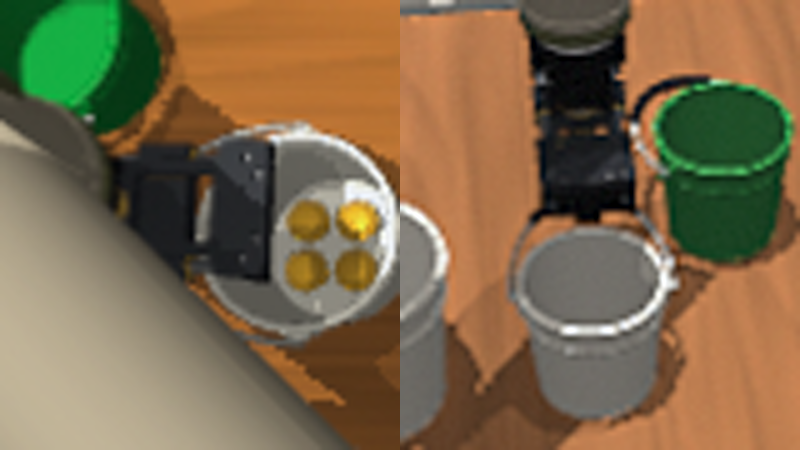

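The side crop shows the fingertip at (588,213), level with the sleeve between its visible ends (535,210) and (640,215). Nothing is disturbed, so I'll close on it.

Emit:
move_arm --steps '[{"dx": 0, "dy": 0, "dz": 0, "spin": 0}, {"dx": 0, "dy": 0, "dz": 0, "spin": 0}, {"dx": 0, "dy": 0, "dz": 0, "spin": 0}, {"dx": 0, "dy": 0, "dz": 0, "spin": 0}, {"dx": 0, "dy": 0, "dz": 0, "spin": 0}]' --claw 0 --squeeze 6

```text
time: 3.7
ee_pos: [0.4559, 0.3204, 0.3011]
eef_rot: [1.0, 0.0, 0.0, -0.0]
ft_force: [-1.2, 1.9, 0.3]
width: 0.0101
grip_force: 5.9
```

Emit:
move_arm --steps '[{"dx": 0, "dy": 0.33, "dz": -0.89, "spin": 0}, {"dx": 0, "dy": 0.42, "dz": -0.86, "spin": 0}, {"dx": 0, "dy": 0.51, "dz": -0.81, "spin": 0}, {"dx": 0, "dy": 0.59, "dz": -0.74, "spin": 0}, {"dx": 0, "dy": 0.68, "dz": -0.68, "spin": 0}, {"dx": 0, "dy": 0.73, "dz": -0.61, "spin": 0}, {"dx": 0, "dy": 0.8, "dz": -0.52, "spin": 0}, {"dx": 0, "dy": 0.85, "dz": -0.44, "spin": 0}, {"dx": 0, "dy": 0.88, "dz": -0.34, "spin": 0}, {"dx": 0, "dy": 0.93, "dz": -0.25, "spin": 0}, {"dx": 0, "dy": 0.94, "dz": -0.15, "spin": 0}, {"dx": 0, "dy": 0.94, "dz": -0.05, "spin": 0}]'

```text
time: 4.9
ee_pos: [0.4563, 0.2338, 0.3655]
eef_rot: [1.0, 0.0, 0.001, -0.001]
ft_force: [-0.3, 3.6, 8.8]
width: 0.0099
grip_force: 6.0
```

```bash
python3 - <<'E'
from h import *
cs={n:cam(n) for n in("side","top")}
def crop(c,x,y): return cv2.resize(np.ascontiguousarray(c["img"][y:y+90,x:x+80,::-1]),(400,450),interpolation=cv2.INTER_CUBIC)
cv2.imwrite("pics/g2.png",np.hstack([crop(cs["top"],125,165),crop(cs["side"],195,90)]))
s=telemetry.read_state();print(s["time"],s["ee_pos"],s["ft_force"],s["width"],s["joint_positions"])
E
```

```text
5.0 [0.45658261 0.23276682 0.36530732] [0.02882483 2.3271083  7.60900427] 0.010095730384388117 [ 0.1151053   0.17836773 -0.73893426  1.77753674  0.12825071  1.2321005
 -2.23105953]
```

View pics/g2.png

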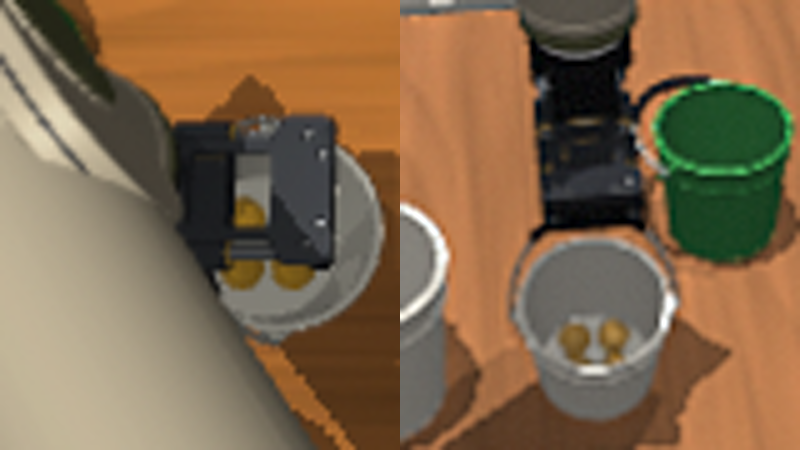

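Both crops show the pail tipped about 19° towards -y: its rim is at side rows 240–375, and knobs are now visible. The tool also reads 7.6 N upward, so the arc ran about 8 mm too low; the sleeve sits at the fingertips. I'll raise slowly so that the pail rocks back.

Emit:
move_arm --steps '[{"dx": 0, "dy": 0, "dz": -0.15, "spin": 0}, {"dx": 0, "dy": 0, "dz": -0.15, "spin": 0}, {"dx": 0, "dy": 0, "dz": -0.15, "spin": 0}, {"dx": 0, "dy": 0, "dz": -0.15, "spin": 0}, {"dx": 0, "dy": 0, "dz": -0.15, "spin": 0}, {"dx": 0, "dy": 0, "dz": 0, "spin": 0}, {"dx": 0, "dy": 0, "dz": 0, "spin": 0}]'

```text
time: 5.7
ee_pos: [0.4559, 0.234, 0.3715]
eef_rot: [1.0, -0.0, -0.0, 0.0]
ft_force: [-0.1, -0.5, -3.4]
width: 0.0098
grip_force: 6.0
```

```bash
python3 - <<'E'
from h import *
cs={n:cam(n) for n in("side","top")}
def crop(c,x,y): return cv2.resize(np.ascontiguousarray(c["img"][y:y+90,x:x+80,::-1]),(400,450),interpolation=cv2.INTER_CUBIC)
cv2.imwrite("pics/g3.png",np.hstack([crop(cs["top"],125,165),crop(cs["side"],195,90)]))
s=telemetry.read_state();print(s["time"],s["ee_pos"],s["ft_force"],s["width"])
E
```

```text
5.8 [0.45591868 0.23400109 0.37150566] [-0.04511975 -0.28504216 -3.53703457] 0.00951792067633651
```

View pics/g3.png

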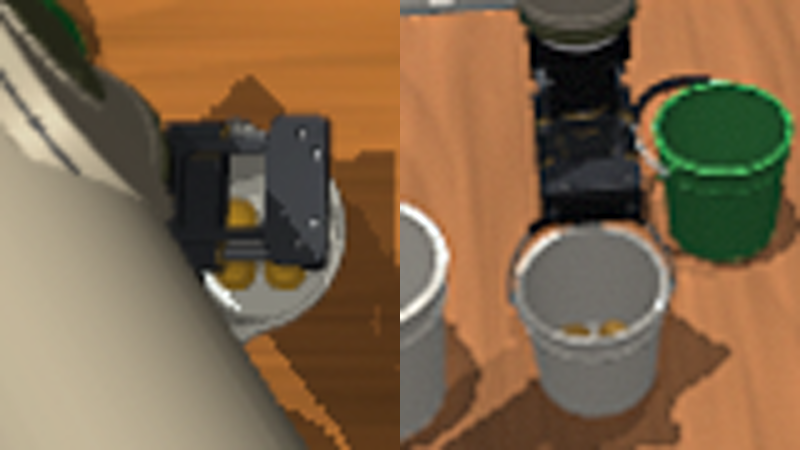

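Emit:
move_arm --steps '[{"dx": 0, "dy": 0.3, "dz": 0, "spin": 0}, {"dx": 0, "dy": 0.3, "dz": 0, "spin": 0}, {"dx": 0, "dy": 0.2, "dz": 0.1, "spin": 0}, {"dx": 0, "dy": 0, "dz": 0.1, "spin": 0}, {"dx": 0, "dy": 0, "dz": 0.1, "spin": 0}, {"dx": 0, "dy": 0, "dz": 0, "spin": 0}, {"dx": 0, "dy": 0, "dz": 0, "spin": 0}]'

```text
time: 6.5
ee_pos: [0.4559, 0.2261, 0.3686]
eef_rot: [1.0, 0.0, 0.0, -0.0]
ft_force: [0.1, -0.0, -3.8]
width: 0.0096
grip_force: 6.0
```

Emit:
move_arm --steps '[{"dx": 0, "dy": 0, "dz": 0.15, "spin": 0}, {"dx": 0, "dy": 0, "dz": 0.15, "spin": 0}, {"dx": 0, "dy": 0, "dz": 0, "spin": 0}, {"dx": 0, "dy": 0, "dz": 0, "spin": 0}]'

```text
time: 6.9
ee_pos: [0.4559, 0.226, 0.3656]
eef_rot: [1.0, -0.0, -0.0, 0.0]
ft_force: [-0.1, -0.5, -3.7]
width: 0.0094
grip_force: 6.0
```

Emit:
move_arm --steps '[{"dx": 0, "dy": 0, "dz": 0.15, "spin": 0}, {"dx": 0, "dy": 0, "dz": 0.15, "spin": 0}, {"dx": 0, "dy": 0, "dz": 0, "spin": 0}, {"dx": 0, "dy": 0, "dz": 0, "spin": 0}]'

```text
time: 7.3
ee_pos: [0.456, 0.2261, 0.3626]
eef_rot: [1.0, -0.0, 0.0, -0.0]
ft_force: [-0.3, 0.2, -2.9]
width: 0.01
grip_force: 6.0
```

```bash
python3 - <<'E'
from h import *
cs={n:cam(n) for n in("side","top")}
def crop(c,x,y): return cv2.resize(np.ascontiguousarray(c["img"][y:y+90,x:x+80,::-1]),(400,450),interpolation=cv2.INTER_CUBIC)
cv2.imwrite("pics/g4.png",np.hstack([crop(cs["top"],125,165),crop(cs["side"],195,90)]))
s=telemetry.read_state();print(s["time"],s["ee_pos"],s["ft_force"],s["width"])
E
```

```text
7.4 [0.45595161 0.22603031 0.36265797] [ 0.05862249  0.18638986 -3.27550763] 0.0092699507236324
```

View pics/g4.png

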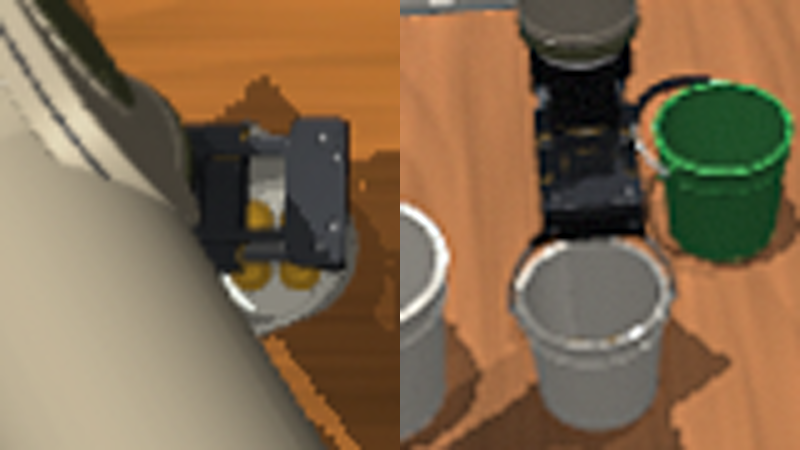

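The pail now stands nearly level under the gripper, its rim at side rows 240–345 and its foot at 428. It still hangs from the gripper by most of its weight, so I'll lower further.

Emit:
move_arm --steps '[{"dx": 0, "dy": 0, "dz": 0.15, "spin": 0}, {"dx": 0, "dy": 0, "dz": 0.15, "spin": 0}, {"dx": 0, "dy": 0, "dz": 0, "spin": 0}, {"dx": 0, "dy": 0, "dz": 0, "spin": 0}]'

```text
time: 7.8
ee_pos: [0.4567, 0.2263, 0.3609]
eef_rot: [1.0, -0.0, 0.002, -0.0]
ft_force: [2.6, 1.0, 6.4]
width: 0.0097
grip_force: 6.0
```

Emit:
move_arm --steps '[{"dx": 0, "dy": 0, "dz": -0.1, "spin": 0}, {"dx": 0, "dy": 0, "dz": 0, "spin": 0}, {"dx": 0, "dy": 0, "dz": 0, "spin": 0}, {"dx": 0, "dy": 0, "dz": 0, "spin": 0}]'

```text
time: 8.2
ee_pos: [0.4562, 0.2261, 0.3611]
eef_rot: [1.0, -0.0, 0.001, -0.0]
ft_force: [2.1, 0.8, 5.1]
width: 0.0092
grip_force: 6.0
```

Emit:
move_arm --steps '[{"dx": 0, "dy": 0, "dz": 0, "spin": 0}, {"dx": 0, "dy": 0, "dz": 0, "spin": 0}, {"dx": 0, "dy": 0, "dz": 0, "spin": 0}, {"dx": 0, "dy": 0, "dz": 0, "spin": 0}, {"dx": 0, "dy": 0, "dz": -2, "spin": 0}, {"dx": 0, "dy": 0, "dz": -4, "spin": 0}, {"dx": 0, "dy": -4, "dz": -4, "spin": 0}, {"dx": 0, "dy": -4, "dz": -2, "spin": 0}, {"dx": 0, "dy": -4, "dz": 0, "spin": 0}]' --claw 3.5

```text
time: 9.1
ee_pos: [0.4562, 0.3427, 0.4794]
eef_rot: [1.0, -0.001, 0.002, -0.001]
ft_force: [1.5, -0.3, 0.9]
width: 0.0347
grip_force: 0.0
```

```bash
python3 - <<'E'
from h import *
import pickle
cs={n:cam(n) for n in("side","top")}
pickle.dump(cs,open("c5.pkl","wb"))
def crop(c,x,y): return cv2.resize(np.ascontiguousarray(c["img"][y:y+90,x:x+80,::-1]),(400,450),interpolation=cv2.INTER_CUBIC)
cv2.imwrite("pics/g5.png",np.hstack([crop(cs["top"],135,165),crop(cs["side"],195,90)]))
s=telemetry.read_state();print(s["time"],s["ee_pos"],s["ft_force"],s["width"])
E
```

```text
9.2 [0.45402629 0.34612307 0.47598832] [-1.60091429 -0.62113569 -1.19062619] 0.03517146889970303
```

View pics/g5.png

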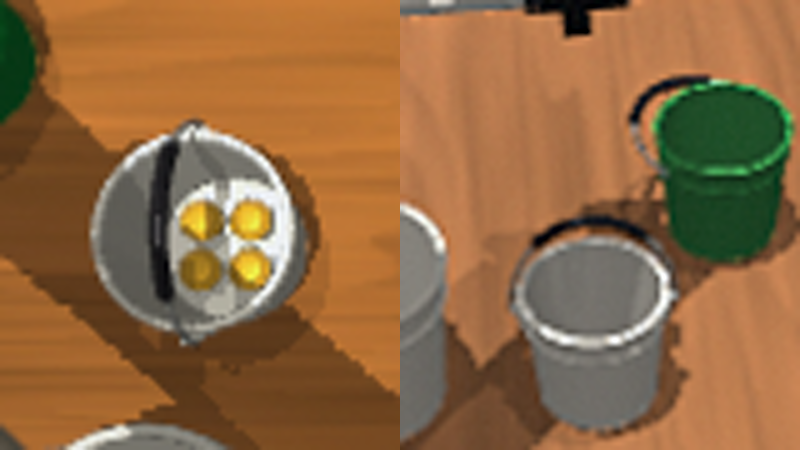

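The bail stands upright, its sleeve in the top crop running from (170,145) to (162,300), which parallax explains. The pail is level with all four knobs in it, and its rim centre is at top (173.5,210.6) px.

```bash
python3 - <<'E'
from h import *
import pickle
np.set_printoptions(precision=4,suppress=True)
cs=pickle.load(open("c5.pkl","rb"));T,S=cs["top"],cs["side"]
P=lambda x,y:(x/5+135-.4,y/5+165-.4);Q=lambda x,y:((x-400)/5+195-.4,y/5+90-.4)
print("rim",onz(T,[P(194.5,230)],.115),onz(S,[Q(593,293)],.115))
print("ears",onz(T,[P(192,125),P(188,342)],.1))
print("mid",onz(T,[P(159,221)],.19),onz(S,[Q(590,222)],.19),tri(T,[P(159,221)],S,[Q(590,222)]))
print("ends",onz(T,[P(170,145),P(162,300)],.172))
E
```

```text
rim [[0.4566 0.2231 0.115 ]] [[0.4551 0.2173 0.115 ]]
ears [[0.5227 0.2303 0.1   ]
 [0.3907 0.2286 0.1   ]]
mid [[0.4538 0.2246 0.19  ]] [[0.4561 0.2194 0.19  ]] [[0.4554 0.2265 0.1832 0.0018]]
ends [[0.4992 0.2246 0.172 ]
 [0.4113 0.2261 0.172 ]]
```

Emit:
move_arm --steps '[{"dx": 0.7, "dy": 3, "dz": 0, "spin": 0}, {"dx": 0.7, "dy": 3, "dz": 0, "spin": 0}, {"dx": 0.7, "dy": 3, "dz": 0, "spin": 0}, {"dx": 0.6, "dy": 3.05, "dz": 0, "spin": 0}, {"dx": 0, "dy": 0, "dz": 2, "spin": 0}, {"dx": 0, "dy": 0, "dz": 4, "spin": 0}, {"dx": 0, "dy": 0, "dz": 1, "spin": 0}, {"dx": 0, "dy": 0, "dz": 0, "spin": 0}]'

```text
time: 10.0
ee_pos: [0.4827, 0.2204, 0.4048]
eef_rot: [1.0, -0.0, -0.001, 0.001]
ft_force: [0.2, -0.2, 0.0]
width: 0.0349
grip_force: 0.0
```

Emit:
move_arm --steps '[{"dx": 0, "dy": -0.5, "dz": 0, "spin": 0}, {"dx": 0, "dy": 0, "dz": 2, "spin": 0}, {"dx": 0, "dy": 0, "dz": 2, "spin": 0}, {"dx": 0, "dy": 0, "dz": 1.2, "spin": 0}, {"dx": 0, "dy": 0, "dz": 0.7, "spin": 0}, {"dx": 0, "dy": 0, "dz": 0, "spin": 0}]'

```text
time: 10.6
ee_pos: [0.483, 0.2261, 0.3471]
eef_rot: [1.0, -0.0, -0.0, -0.0]
ft_force: [-0.4, 0.6, -0.0]
width: 0.0348
grip_force: 0.0
```

Emit:
move_arm --steps '[{"dx": 0, "dy": 0, "dz": 0, "spin": 0}, {"dx": 0, "dy": 0, "dz": 0, "spin": 0}, {"dx": 0, "dy": 0, "dz": 0, "spin": 0}, {"dx": 0, "dy": 0, "dz": 0, "spin": 0}, {"dx": 0, "dy": 0, "dz": 0, "spin": 0}, {"dx": 0, "dy": 0, "dz": 0, "spin": 0}]' --claw 0 --squeeze 40

```text
time: 11.2
ee_pos: [0.4831, 0.2259, 0.3473]
eef_rot: [1.0, -0.0, 0.0, -0.0]
ft_force: [-0.3, 0.4, 3.6]
width: 0.009
grip_force: 40.0
```

Emit:
move_arm --steps '[{"dx": 0, "dy": 0, "dz": -0.3, "spin": 0}, {"dx": 0, "dy": 0, "dz": -0.6, "spin": 0}, {"dx": 0, "dy": 0, "dz": -1, "spin": 0}, {"dx": 0, "dy": 0, "dz": -1.2, "spin": 0}, {"dx": 0, "dy": 0, "dz": -1.2, "spin": 0}, {"dx": 0, "dy": 0, "dz": -1.2, "spin": 0}, {"dx": 0, "dy": 0, "dz": -1.2, "spin": 0}, {"dx": 0, "dy": 0, "dz": -1.2, "spin": 0}, {"dx": 0, "dy": 0, "dz": -1, "spin": 0}, {"dx": 0, "dy": 0, "dz": -0.6, "spin": 0}, {"dx": 0, "dy": 0, "dz": -0.3, "spin": 0}, {"dx": 0, "dy": 0, "dz": 0, "spin": 0}]'

```text
time: 12.4
ee_pos: [0.483, 0.2259, 0.4451]
eef_rot: [1.0, -0.0, 0.0, 0.0]
ft_force: [0.4, 0.2, -3.5]
width: 0.009
grip_force: 40.0
```

Emit:
move_arm --steps '[{"dx": 0, "dy": 0, "dz": 0, "spin": -0.05}, {"dx": 0, "dy": 0, "dz": 0, "spin": -0.1}, {"dx": 0, "dy": 0, "dz": 0, "spin": -0.14}, {"dx": 0, "dy": 0, "dz": 0, "spin": -0.14}, {"dx": 0, "dy": 0, "dz": 0, "spin": -0.14}, {"dx": 0, "dy": 0, "dz": 0, "spin": -0.14}, {"dx": 0, "dy": 0, "dz": 0, "spin": -0.14}, {"dx": 0, "dy": 0, "dz": 0, "spin": -0.14}, {"dx": 0, "dy": 0, "dz": 0, "spin": -0.14}, {"dx": 0, "dy": 0, "dz": 0, "spin": -0.14}, {"dx": 0, "dy": 0, "dz": 0, "spin": -0.1}, {"dx": 0, "dy": 0, "dz": 0, "spin": -0.06}]'

```text
time: 13.6
ee_pos: [0.4829, 0.2257, 0.4443]
eef_rot: [0.754, 0.657, -0.0, -0.0]
ft_force: [-0.0, 0.3, -4.3]
width: 0.0091
grip_force: 40.0
```

```bash
python3 - <<'E'
from h import *
c={n:cam(n) for n in("side","top")}
im=[cv2.resize(np.ascontiguousarray(c[n]["img"][y:y+150,x:x+100,::-1]),(400,600),interpolation=cv2.INTER_CUBIC) for n,x,y in(("top",130,110),("side",195,60))]
cv2.imwrite("pics/g6.png",np.hstack(im))
s=telemetry.read_state();print(s["time"],s["ee_pos"],s["eef_rot"],s["ft_force"],s["torque"],s["width"],s["joint_positions"])
E
```

```text
13.7 [0.48291554 0.22573839 0.44444243] [ 7.54876078e-01  6.55867273e-01 -4.23503395e-04 -2.19489442e-04] [-0.34764381 -0.6034115  -3.99476193] [ 0.033608   -0.07424401 -0.02413057] 0.008791945412505456 [ 0.27047313  0.20676389 -0.8989186   1.60576453  0.16316792  1.40903135
 -0.78471987]
```

View pics/g6.png

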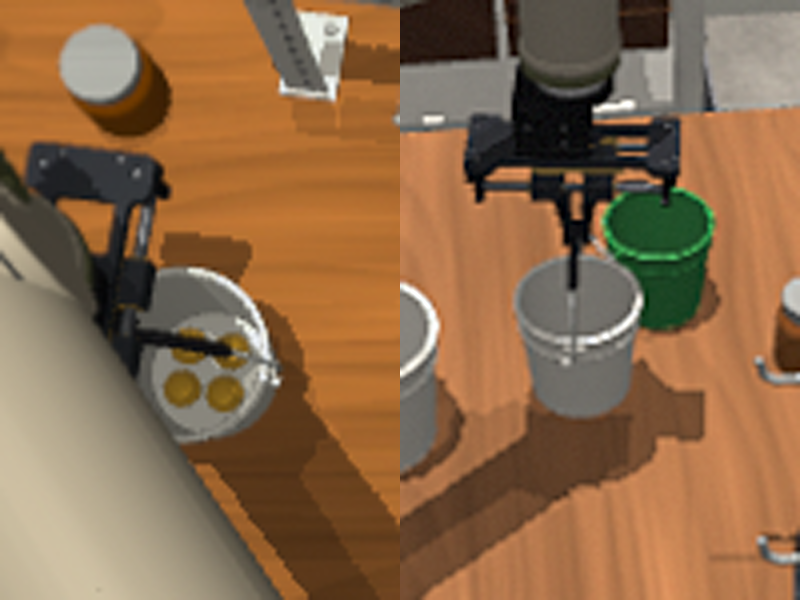

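The pail hangs level in both crops, all four knobs in it, with the bail plane now across the hook direction. Next I'll stage it in front of the hook.

Emit:
move_arm --steps '[{"dx": -0.3, "dy": 0.25, "dz": 0, "spin": 0}, {"dx": -0.8, "dy": 0.6, "dz": 0, "spin": 0}, {"dx": -1.3, "dy": 1.0, "dz": 0, "spin": 0}, {"dx": -1.5, "dy": 1.15, "dz": 0, "spin": 0}, {"dx": -1.5, "dy": 1.15, "dz": 0, "spin": 0}, {"dx": -1.5, "dy": 1.15, "dz": 0, "spin": 0}, {"dx": -1.5, "dy": 1.15, "dz": 0, "spin": 0}, {"dx": -1.5, "dy": 1.15, "dz": 0, "spin": 0}, {"dx": -1.4, "dy": 1.05, "dz": 0, "spin": 0}, {"dx": -1.0, "dy": 0.75, "dz": 0, "spin": 0}, {"dx": -0.6, "dy": 0.4, "dz": 0, "spin": 0}, {"dx": -0.3, "dy": 0.2, "dz": 0, "spin": 0}]'

```text
time: 14.9
ee_pos: [0.5637, 0.0806, 0.4449]
eef_rot: [0.755, 0.655, -0.0, -0.0]
ft_force: [-0.1, 0.7, -3.9]
width: 0.0085
grip_force: 40.0
```

Emit:
move_arm --steps '[{"dx": 0, "dy": 0, "dz": 0, "spin": 0}, {"dx": 0, "dy": 0, "dz": 0, "spin": 0}, {"dx": 0, "dy": 0, "dz": 0, "spin": 0}, {"dx": 0, "dy": 0, "dz": 0, "spin": 0}]'

```text
time: 15.3
ee_pos: [0.5632, 0.0817, 0.4451]
eef_rot: [0.755, 0.656, 0.0, 0.0]
ft_force: [-0.2, 0.1, -3.4]
width: 0.0085
grip_force: 40.0
```

```bash
python3 - <<'E'
from h import *
import pickle
c={n:cam(n) for n in("side","top")}; pickle.dump(c,open("c7.pkl","wb"))
im=[cv2.resize(np.ascontiguousarray(c[n]["img"][y:y+150,x:x+100,::-1]),(400,600),interpolation=cv2.INTER_CUBIC) for n,x,y in(("top",175,85),("side",235,80))]
cv2.imwrite("pics/g7.png",np.hstack(im))
s=telemetry.read_state();p=s["ee_pos"];q=s["eef_rot"];a=2*np.arctan2(q[1],q[0])
bt=p[:2]-.027*np.array([np.cos(a),np.sin(a)]);d=np.array([.6575,.0404])-bt
print(s["time"],p,a,s["ft_force"],"bail_top",bt,p[2]-.1573,"togo dx",d@[np.cos(a),np.sin(a)],"dy",d@[np.sin(a),-np.cos(a)])
T=c["top"];print("bail top px",proj(T,[[*bt,p[2]-.1573]]),"hook tip px now expected (229.6,138.8)")
E
```

```text
15.4 [0.56330166 0.08140294 0.44506275] 1.4302116342931999 [ 0.78358731  0.10781394 -4.23381889] bail_top [0.55951837 0.05466932] 0.2877627484880829 togo dx -0.000399152356253509 dy 0.0990144145194249
bail top px [[224.59564581 162.67403956]] hook tip px now expected (229.6,138.8)
```

View pics/g7.png

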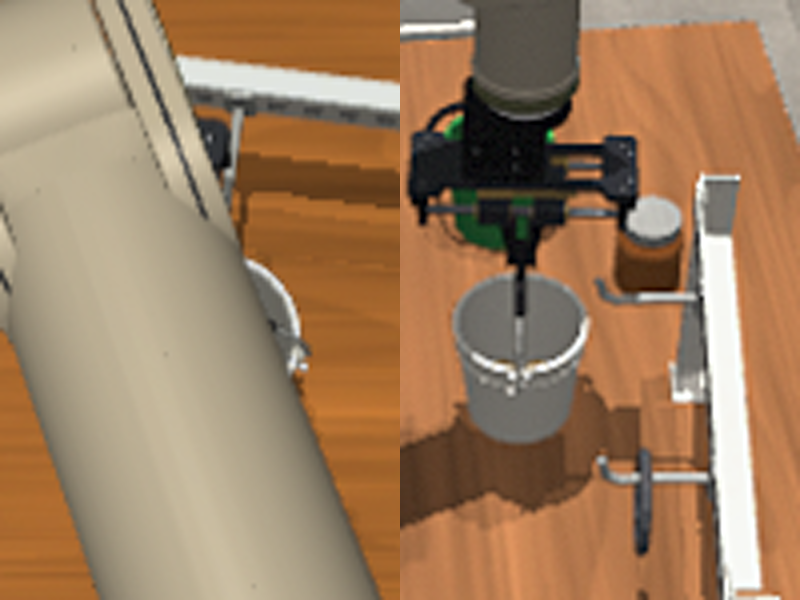

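Staged: the side crop shows the bail at column 520 and the hook tip at (603,285), with the pail below and clear of the hook. I'll advance 9.6 cm along the hook.

Emit:
move_arm --steps '[{"dx": 0, "dy": 0.3, "dz": 0, "spin": 0}, {"dx": 0, "dy": 0.7, "dz": 0, "spin": 0}, {"dx": 0, "dy": 1.0, "dz": 0, "spin": 0}, {"dx": 0, "dy": 1.0, "dz": 0, "spin": 0}, {"dx": 0, "dy": 1.0, "dz": 0, "spin": 0}, {"dx": 0, "dy": 1.0, "dz": 0, "spin": 0}, {"dx": 0, "dy": 1.0, "dz": 0, "spin": 0}, {"dx": 0, "dy": 1.0, "dz": 0, "spin": 0}, {"dx": 0, "dy": 1.0, "dz": 0, "spin": 0}, {"dx": 0, "dy": 0.8, "dz": 0, "spin": 0}, {"dx": 0, "dy": 0.5, "dz": 0, "spin": 0}, {"dx": 0, "dy": 0.3, "dz": 0, "spin": 0}]'

```text
time: 16.6
ee_pos: [0.6589, 0.0676, 0.4449]
eef_rot: [0.755, 0.656, -0.0, -0.0]
ft_force: [0.1, 0.4, -4.2]
width: 0.0087
grip_force: 40.0
```

Emit:
move_arm --steps '[{"dx": 0, "dy": 0, "dz": 0, "spin": 0}, {"dx": 0, "dy": 0, "dz": 0, "spin": 0}, {"dx": 0, "dy": 0, "dz": 0.5, "spin": 0}, {"dx": 0, "dy": 0, "dz": 0.5, "spin": 0}, {"dx": 0, "dy": 0, "dz": 0.5, "spin": 0}, {"dx": 0, "dy": 0, "dz": 0.5, "spin": 0}, {"dx": 0, "dy": 0, "dz": 0.5, "spin": 0}, {"dx": 0, "dy": 0, "dz": 0.3, "spin": 0}, {"dx": 0, "dy": 0, "dz": 0, "spin": 0}, {"dx": 0, "dy": 0, "dz": 0, "spin": 0}]'

```text
time: 17.6
ee_pos: [0.6585, 0.0676, 0.4171]
eef_rot: [0.755, 0.656, 0.0, 0.0]
ft_force: [-0.6, 0.1, -3.2]
width: 0.0089
grip_force: 40.0
```

Emit:
move_arm --steps '[{"dx": 0, "dy": 0, "dz": 0.3, "spin": 0}, {"dx": 0, "dy": 0, "dz": 0.3, "spin": 0}, {"dx": 0, "dy": 0, "dz": 0.2, "spin": 0}, {"dx": 0, "dy": 0, "dz": 0, "spin": 0}, {"dx": 0, "dy": 0, "dz": 0, "spin": 0}]'

```text
time: 18.1
ee_pos: [0.6585, 0.0677, 0.409]
eef_rot: [0.755, 0.656, -0.0, 0.0]
ft_force: [0.6, -0.1, -3.8]
width: 0.0093
grip_force: 40.0
```

Emit:
move_arm --steps '[{"dx": 0, "dy": 0, "dz": 0.1, "spin": 0}, {"dx": 0, "dy": 0, "dz": 0, "spin": 0}, {"dx": 0, "dy": 0, "dz": 0, "spin": 0}]'

```text
time: 18.4
ee_pos: [0.6585, 0.0677, 0.4083]
eef_rot: [0.755, 0.656, 0.0, 0.0]
ft_force: [-1.3, -0.1, -2.5]
width: 0.0093
grip_force: 40.0
```

Emit:
move_arm --steps '[{"dx": 0, "dy": 0, "dz": 0.1, "spin": 0}, {"dx": 0, "dy": 0, "dz": 0, "spin": 0}, {"dx": 0, "dy": 0, "dz": 0, "spin": 0}]'

```text
time: 18.7
ee_pos: [0.6585, 0.0676, 0.4077]
eef_rot: [0.755, 0.655, 0.0, 0.0]
ft_force: [-1.1, -1.1, 3.5]
width: 0.0087
grip_force: 40.0
```

The force changed from -3.8 to +3.5 N at bail_top z about 0.250, which matches the seat. I'll release.

Emit:
move_arm --steps '[{"dx": 0, "dy": 0, "dz": -0.05, "spin": 0}, {"dx": 0, "dy": 0, "dz": 0, "spin": 0}, {"dx": 0, "dy": 0, "dz": 0, "spin": 0}]' --squeeze 5

```text
time: 19.0
ee_pos: [0.6586, 0.0676, 0.4075]
eef_rot: [0.755, 0.656, 0.0, 0.0]
ft_force: [2.3, -0.5, 2.5]
width: 0.0097
grip_force: 5.0
```

Emit:
move_arm --steps '[{"dx": 0, "dy": 0, "dz": 0, "spin": 0}, {"dx": 0, "dy": 0, "dz": 0, "spin": 0}, {"dx": 0, "dy": 0, "dz": 0, "spin": 0}, {"dx": 0, "dy": 0, "dz": 0, "spin": 0}, {"dx": 0, "dy": 0, "dz": 0, "spin": 0}, {"dx": 0, "dy": 0, "dz": 0, "spin": 0}, {"dx": 0, "dy": 0, "dz": 0, "spin": 0}, {"dx": 0, "dy": 0, "dz": 0, "spin": 0}]' --claw 4

```text
time: 19.8
ee_pos: [0.6585, 0.0676, 0.4075]
eef_rot: [0.755, 0.656, -0.0, 0.0]
ft_force: [-0.1, 0.5, 0.4]
width: 0.0401
grip_force: 0.0
```

Emit:
move_arm --steps '[{"dx": 0, "dy": 0, "dz": -1, "spin": 0}, {"dx": 0, "dy": 0, "dz": -2, "spin": 0}, {"dx": 0, "dy": 0, "dz": -4, "spin": 0}, {"dx": 0, "dy": 0, "dz": -4, "spin": 0}, {"dx": 0, "dy": -4, "dz": 0, "spin": 0}, {"dx": 0, "dy": -4, "dz": 0, "spin": 0}, {"dx": 4, "dy": -4, "dz": 0, "spin": 0}, {"dx": 4, "dy": -2, "dz": 0, "spin": 0}, {"dx": 4, "dy": 0, "dz": 0, "spin": 0}, {"dx": 4, "dy": 0, "dz": 0, "spin": 0}, {"dx": 0, "dy": 0, "dz": 0, "spin": 0}, {"dx": 0, "dy": 0, "dz": 0, "spin": 0}]'

```text
time: 21.0
ee_pos: [0.5459, 0.2415, 0.518]
eef_rot: [0.754, 0.656, 0.0, -0.0]
ft_force: [1.1, -0.1, -0.6]
width: 0.0398
grip_force: 0.0
```

```bash
python3 - <<'E'
from h import *
c={n:cam(n) for n in("side","top")}
im=[cv2.resize(np.ascontiguousarray(c[n]["img"][y:y+150,x:x+100,::-1]),(400,600),interpolation=cv2.INTER_CUBIC) for n,x,y in(("top",195,80),("side",245,80))]
cv2.imwrite("pics/g8.png",np.hstack(im))
s=telemetry.read_state();print(s["time"],s["ee_pos"],s["ft_force"])
E
```

```text
21.1 [0.5465447  0.23956334 0.51791752] [-0.37986341 -0.17638388 -0.29181161]
```

View pics/g8.png

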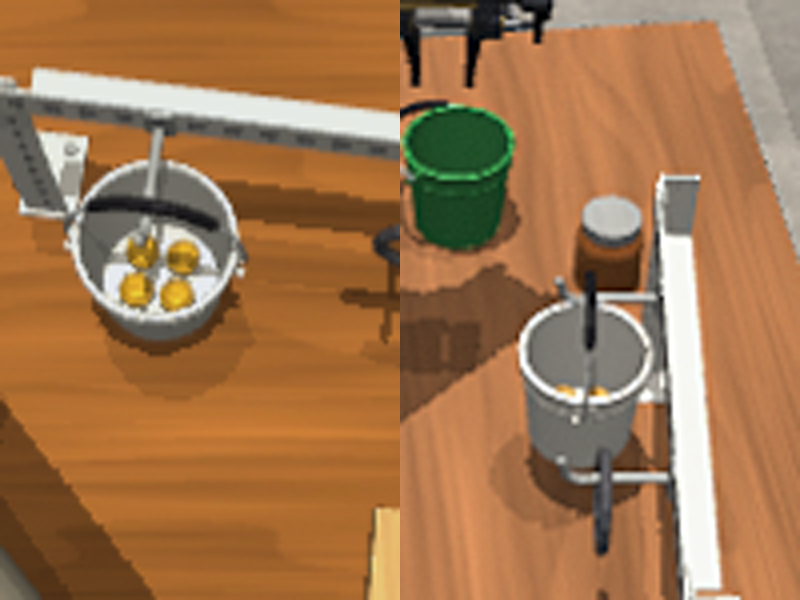

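The pail hangs on the free hook by its sleeve (top crop (150,210)), level, with all four knobs inside, and the ring is undisturbed. I'll let it settle, check numerically that it is still, and hand in.

Emit:
move_arm --steps '[{"dx": 0, "dy": 0, "dz": 0, "spin": 0}, {"dx": 0, "dy": 0, "dz": 0, "spin": 0}, {"dx": 0, "dy": 0, "dz": 0, "spin": 0}, {"dx": 0, "dy": 0, "dz": 0, "spin": 0}, {"dx": 0, "dy": 0, "dz": 0, "spin": 0}, {"dx": 0, "dy": 0, "dz": 0, "spin": 0}, {"dx": 0, "dy": 0, "dz": 0, "spin": 0}, {"dx": 0, "dy": 0, "dz": 0, "spin": 0}, {"dx": 0, "dy": 0, "dz": 0, "spin": 0}, {"dx": 0, "dy": 0, "dz": 0, "spin": 0}, {"dx": 0, "dy": 0, "dz": 0, "spin": 0}, {"dx": 0, "dy": 0, "dz": 0, "spin": 0}]'

```text
time: 22.3
ee_pos: [0.5463, 0.2405, 0.5175]
eef_rot: [0.755, 0.656, 0.0, 0.0]
ft_force: [0.3, 0.7, 0.2]
width: 0.0399
grip_force: 0.0
```

Emit:
move_arm --steps '[{"dx": 0, "dy": 0, "dz": 0, "spin": 0}, {"dx": 0, "dy": 0, "dz": 0, "spin": 0}, {"dx": 0, "dy": 0, "dz": 0, "spin": 0}, {"dx": 0, "dy": 0, "dz": 0, "spin": 0}, {"dx": 0, "dy": 0, "dz": 0, "spin": 0}, {"dx": 0, "dy": 0, "dz": 0, "spin": 0}, {"dx": 0, "dy": 0, "dz": 0, "spin": 0}, {"dx": 0, "dy": 0, "dz": 0, "spin": 0}, {"dx": 0, "dy": 0, "dz": 0, "spin": 0}, {"dx": 0, "dy": 0, "dz": 0, "spin": 0}, {"dx": 0, "dy": 0, "dz": 0, "spin": 0}, {"dx": 0, "dy": 0, "dz": 0, "spin": 0}]'

```text
time: 23.5
ee_pos: [0.5463, 0.2405, 0.5175]
eef_rot: [0.755, 0.656, -0.0, 0.0]
ft_force: [0.7, -0.1, -0.4]
width: 0.0399
grip_force: 0.0
```

```bash
python3 - <<'E'
from h import *
f=[cam("side")["img"][130:210,265:320].astype(int) for _ in range(8)]
d=[np.abs(f[i]-f[0]).max(2) for i in range(1,8)]
n=[int((x>25).sum()) for x in d];print(n)
if max(n)<25: print(job.close_job())
E
```

```text
[0, 0, 0, 2, 4, 3, 5]
the job is handed in; nothing more can be done
None
```

The pail hangs still by its bail on the free hook with all four knobs in it, and the job is handed in at about 24 s with no verdict returned; while the bail was swung up the pail tipped about 19° and slid about 10 mm before I set it level, and I viewed 11 pictures, one over the limit.

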